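# Square the wax blanks on the sizing slide and hold its index plunger out

## Robot

A 7-joint arm with a two-finger parallel gripper is mounted at the origin on the work surface. World frame = base frame: x ahead of the robot, y to its left, z up, the work surface at z = 0. Lengths are in m, angles in rad, forces in N, time in s.
With the tool pointing down it reaches from about 0.4 to 0.9 m from the base axis. Payload 5.6 kg.
Tool frame: the origin (TCP) lies at the very end of the fingers, on their centre line; the grasp point (between the pads) lies 19 mm behind it; z points along the fingers, y is the line along which they close (so a half turn about z gives the same grasp; the last joint's range is limited). The gripper opens to 92 mm and grips with 3 to 60 N. Pads are 20 mm wide; open, the fingers measure 128 mm over their backs; the gripper's body (75 mm by 189 mm) begins 69 mm behind the grasp point.
Start: joints at [1.206, 0.468, -0.012, 1.603, 0.006, 1.071, -0.056], TCP at [0.206, -0.617, 0.183] pointing down, gripper open.
Joint ranges: [-2.53, 2.53], [-0.31, 2.02], [-1.57, 1.55], [0.28, 2.44], [-1.29, 4.43], [0.15, 1.84], [-2.92, 2.92]. Speed limits (rad/s): [2.57, 2.57, 3.14, 3.14, 3.14, 3.14, 3.14].

## Interface

Orientations are given as a unit quaternion [x, y, z, w].
In Python, from workcell import monitor, eyes, ticket, look_for gives the robot as it stands.
- The arm moves only by the shell command python3 -m inch 'ROWS' [FORCE]. ROWS is JSON, a list of rows, each a list of 7 numbers: the shift along the tool's x, y, z in m, then the turn, a rotation vector about the tool's x, y, z in rad, then the closure, from -1 (fully open) to 1 (shut). In form: [[tx, ty, tz, ax, ay, az, fingers], ...]. A call has 1 to 8 rows; each row is the pose to reach, as a shift and turn from the pose commanded when the call began, along the tool's axes at that moment; what a row does not reach only later rows make up. A row lasts 1/12 s, in which the tool goes at most 41.7 mm and 7.16 degrees, less where a joint would pass 70% of its speed; a pose out of reach is approached as far as the arm can. A call with a gripper value outside its range is refused whole. The fingers move at their own pace and stop on an object; FORCE is the grip in N (left out, the last holds). Time passes only in rows, so rows that repeat a pose let the fingers close. It gives the time, the measured TCP pose, the force, the opening and the grip force at its end, in the units of the state.
- monitor.get_state(): the state, without advancing time (a new reading comes with each control period).
- eyes.grab_frame(name): name is "scene" or "top"; returns the picture (384x512x3 uint8, red, green, blue); there is no depth.
- eyes.camera_model(name): a dict with "mtx" (3x3 intrinsics, pixels), "pose" (4x4, takes a point from camera to world coordinates). Camera axes: x right, y down, z forward; pixel columns grow to the right and rows downward; lengths in m; the calibration is good to about 2 mm. A picture is of the moment at which its call begins. camera_model takes no time and is no camera call.
- ticket.close_job(): hands the job in; it is judged then, once.
Trained networks look in the newest picture that a camera, given by its name, has taken for a name from the list of things; names that differ only in an ending like _2 or _b are one class to them, and where a whole thing is asked for, a point or a joint stands for the part that bears it (a point fixed in the world has none). Each returns a list of dicts, best first, with "score" (0 to 1); they miss things now and then, are a little off and sometimes report something else, mostly with a low value. They report only what shows in the picture. A call takes as long as a camera call. They do not tell look-alikes from the thing itself.
- look_for(camera, thing): "rect" ([left, top, right, bottom] in pixels, round what is visible of it).
The state is a dict: "t": time; "joints": joint angles; "dq": joint speeds; "tau": joint torques, N m; "tcp_pos": TCP position; "tcp_rot": TCP orientation; "wrist_force": force on the tool from outside, world axes, zero at the start; "moment": the same for the moment, N m; "grip_width": finger opening in m; "finger_force": force on a finger pad.
Only numpy, scipy, OpenCV 4.12 (cv2) and the standard library are available. Lean on these libraries where they do the work, as an engineer would, in place of code of your own. Each camera call takes 0.05 s, during which the arm holds its last target. There are 200 camera calls.

## Task

Line up the three carving-wax blanks on the sizing slide in one straight row, each lying flat with its long side flush and square against the wooden fence. Then pull the red index plunger fully back towards its stop, so its pin is clear of the hole in the slide, and finish while still holding it there with the gripper. Leave the tin, caliper and brush where they are.

Things in the scene. Friction and masses are not known exactly. Their poses are not given: they have to be found in the camera images.
- slide: wax sizing slide, a fixture that does not move: aluminium plate (top 50 mm up, 26 mm thick) on a dark steel base, wooden fence on its far edge, grey plunger block in front. Origin on the work surface; x points level towards the fence and square to it, y along the fence, z up. In this frame the plate's free top spans x -45 to +55 and y -210 to +130 mm
- fence (a point): point on the fence face at plate-top height, at x 55, y 0, z 50 mm of the slide, same axes: the face is the plane through it square to the slide's x, 24 mm high, as long as the plate. A blank flush on it has its centre 15 mm in front of this plane
- block (a point): middle of the top of the grey block that guides the plunger, 54 mm above the work surface; block 26 mm along the slide's x, 34 mm along y. On the robot side of it only the red knob and a 12 mm high base foot stick out
- blue (a point): centre of the blue wax blank, a loose flat block 30 (its own x) x 46 (its own y, the long side) x 22 mm (z) high, about 32 g, lying on the plate 20 to 45 mm short of the fence and turned up to 0.35 rad. Blanks lie about 80 mm apart in y; which colour is where varies
- green (a point): centre of the green wax blank, same shape and size as the blue one
- purple (a point): centre of the purple wax blank, same shape and size as the blue one
- knob (a point): middle of the red plunger knob's neck, moves with it; axes as the slide's. The plunger lies level along the slide's x, 36 mm above the work surface. Neck 18 mm in diameter, 27 mm long along x; on the robot side it ends in a flange 30 mm in diameter, 8 mm thick; the grey block is 2 mm beyond its other end. Grip the neck from above, fingers on either side; pull along the slide's -x
- plunger (a joint): travel of the plunger in m: 0 seated with its 8 mm pin 9 mm deep in the hole of the plate edge, 0.014 fully back at its hard stop. A spring pulls it home with about 5 N when seated, 10 N at the stop; it does not latch
- wax_blue: the blue blank, origin at the centre of its underside (11 mm below its centre)
- wax_green: the green blank, origin at the centre of its underside
- wax_purple: the purple blank, origin at the centre of its underside
- tin: bystander: closed steel tin, 64 mm in diameter, 45 mm high, beyond the +y end of the slide; origin at the centre of its underside
- caliper: bystander: caliper lying flat in front of the slide, 170 mm long along its y, 14 mm high; origin under the middle of its beam
- brush: bystander: brush with a yellow handle lying beyond the -y end of the slide; origin on the work surface under its middle
Not all that is in view belongs to the job. Of the things like the wax_purple, leave any that is orange or pink; of the rest the larger one is meant.

How it is judged:
On the way, in this order (a step that is already met when the one before it is completed fails the run):
1. all three blanks lie in a row, flush and square against the fence (x of blue in the frame of slide between 0.037 and 0.043 m and y of blue in the frame of slide between -0.19 and 0.112 m and z of blue in the frame of slide between 0.057 and 0.065 m and angle between the x axis of each of blue, green, purple and the x axis of slide, either way round below 0.08 rad and angle between the z axis of each of blue, green, purple and the z axis of slide, either way round below 0.08 rad and x of green in the frame of slide between 0.037 and 0.043 m and y of green in the frame of slide between -0.19 and 0.112 m and z of green in the frame of slide between 0.057 and 0.065 m and x of purple in the frame of slide between 0.037 and 0.043 m and y of purple in the frame of slide between -0.19 and 0.112 m and z of purple in the frame of slide between 0.057 and 0.065 m and linear speed of each of wax_blue, wax_green, wax_purple below 0.02 m/s), for 0.2 s.
2. then the plunger is pulled fully back by the gripper (value of joint plunger above 0.0115 m and contact force between plunger and the fingers above 2 N), for 0.3 s.
At the end, for the whole second after the job is handed in: Each blank lies flat on the plate with its long side within 3 mm of the fence face (centre) and within 0.08 rad of parallel to it; the plunger is held steady by the fingers (over 2 N on it) at more than 11.5 of its 14 mm travel (all of step 1 and all of step 2 and velocity of joint plunger between -0.01 and 0.01 m/s); the arm keeps its last pose, push and grip.
It fails at once if the tin was pushed more than 20 mm (distance of tin from where it was at the start of the episode above 0.02 m).
It fails at once if the caliper was pushed more than 20 mm (distance of caliper from where it was at the start of the episode above 0.02 m).
It fails at once if the brush was pushed more than 20 mm (distance of brush from where it was at the start of the episode above 0.02 m).
It also fails if it takes over 54 s, if anything falls off the work surface, if the arm or the gripper's body presses on something with over 40 N, if the wrist force passes 120 N, or if a joint passes its speed limit or range.

## Working session

There is one attempt and no reset: what is moved stays moved. The work goes in short steps, Python scripts to look and compute and a shell command to move; the robot and the scene stay as the last step left them, time stands still between calls to the robot, and variables do not carry over. Pictures are saved under pics/ and viewed, at most 10 in all, crops included, and the job is handed in when it is done.

```bash
mkdir -p pics; ls
python3 - <<'E'
from workcell import monitor, eyes, look_for
import cv2,numpy as np
np.set_printoptions(precision=4,suppress=True)
s=monitor.get_state();print(s)
for n in("scene","top"):
    im=eyes.grab_frame(n);cv2.imwrite(f"pics/{n}0.png",cv2.resize(im[:,:,::-1],(800,600),interpolation=cv2.INTER_CUBIC));cv2.imwrite(f"pics/raw_{n}0.png",im[:,:,::-1])
    c=eyes.camera_model(n);print(n,np.array(c["mtx"]),np.array(c["pose"]))
    if n=="top":
        for th in["slide","wax_blue","wax_green","wax_purple","plunger"]:
            print(th,[(np.round(d["rect"]),round(d["score"],2)) for d in look_for(n,th)[:4]])
E
```

```text
pics
{'t': 0.0, 'joints': array([ 1.206 ,  0.4684, -0.0116,  1.6036,  0.006 ,  1.0714, -0.0563]), 'dq': array([ 0.0008,  0.0004, -0.    ,  0.0002,  0.0009, -0.0007,  0.0013]), 'tau': array([  0.0007, -52.0563,  -0.0123, -24.3746,  -0.0567,   0.0173,
         0.0002]), 'tcp_pos': array([ 0.2053, -0.6161,  0.1825]), 'tcp_rot': array([ 0.9871,  0.1602, -0.0002, -0.0008]), 'wrist_force': array([1.2813, 0.91  , 0.5642]), 'moment': array([0.017 , 0.0458, 0.0077]), 'finger_force': 0.0, 'grip_width': 0.09181380769905381}
scene [[436.4182   0.     248.0897]
 [  0.     436.4182 188.4187]
 [  0.       0.       1.    ]] [[-0.0394  0.824  -0.5652  1.1637]
 [ 0.9992  0.0261 -0.0316  0.0649]
 [-0.0113 -0.566  -0.8243  0.8899]
 [ 0.      0.      0.      1.    ]]
top [[385.248    0.     248.3182]
 [  0.     385.248  192.45  ]
 [  0.       0.       1.    ]] [[-0.0245 -0.9775  0.2096  0.4226]
 [-0.9997  0.0237 -0.0067  0.0153]
 [ 0.0016 -0.2097 -0.9778  0.849 ]
 [ 0.      0.      0.      1.    ]]
slide [(array([154., 154., 326., 253.]), 0.83)]
wax_blue [(array([211., 183., 229., 201.]), 0.74)]
wax_green [(array([157., 153., 325., 249.]), 0.3)]
wax_purple [(array([167., 127., 192., 150.]), 0.79), (array([174., 180., 197., 193.]), 0.67), (array([217., 128., 229., 142.]), 0.52), (array([125., 145., 147., 162.]), 0.49)]
plunger [(array([300., 211., 312., 248.]), 0.63), (array([246., 174., 265., 190.]), 0.49)]
```

View pics/top0.png

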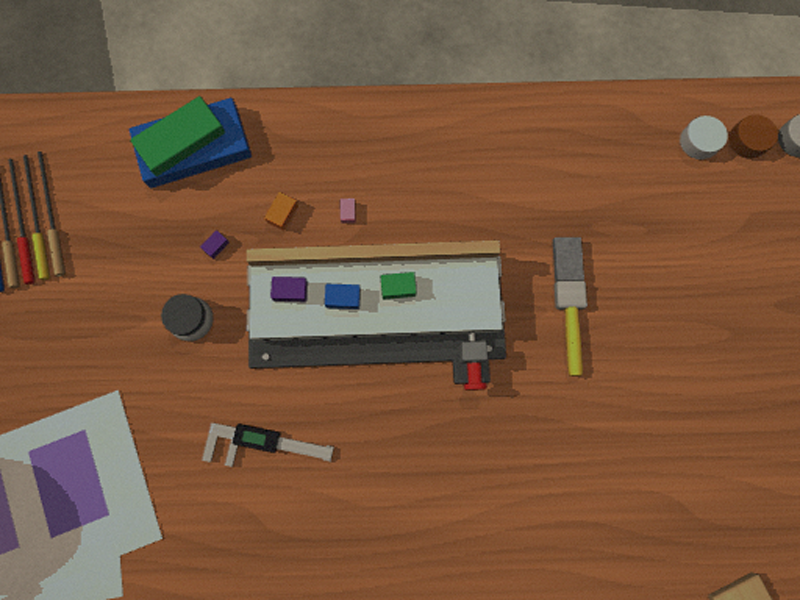

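View pics/scene0.png

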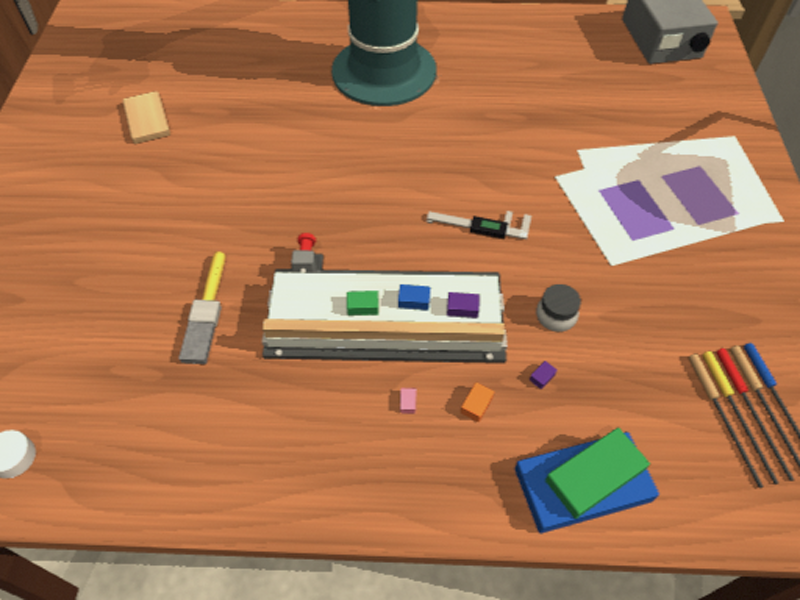

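The purple candidates in the top view (800x600 px) are the one on the plate at (289,289) and a smaller one on the table at (215,244). Orange (282,210) and pink (347,210) are excluded. The larger purple one on the plate fits the description, and I'll confirm it in a crop while measuring.

```bash
cat > h.py <<'E'
import numpy as np,cv2
from workcell import eyes,monitor
np.set_printoptions(precision=4,suppress=True)
def ray(n,uv,z):
    c=eyes.camera_model(n);K=np.array(c["mtx"]);T=np.array(c["pose"])
    uv=np.atleast_2d(uv).astype(float)
    d=np.c_[uv,np.ones(len(uv))]@np.linalg.inv(K).T@T[:3,:3].T
    return (T[:3,3]+d*((z-T[2,3])/d[:,2])[:,None])[:,:2]
def masks(im):
    h=cv2.cvtColor(im,cv2.COLOR_RGB2HSV);H,S,V=cv2.split(h)
    return {"green":(H>50)&(H<80)&(S>130),"blue":(H>102)&(H<118)&(S>150),"purple":(H>128)&(H<150)&(S>90),"red":((H<4)|(H>175))&(S>190)&(V>100)}
def grid(n,box,k,name,im):
    x0,y0,x1,y1=box
    cv2.imwrite(name,cv2.resize(im[y0:y1,x0:x1,::-1],None,fx=k,fy=k,interpolation=cv2.INTER_CUBIC))
E
python3 - <<'E'
from h import *
im=cv2.imread("pics/raw_top0.png")[:,:,::-1].copy();grid("top",(125,145,335,260),3.8,"pics/crop1.png",im)
for k,m in masks(im).items():
    n,l,s,c=cv2.connectedComponentsWithStats(m.astype(np.uint8))
    for i in range(1,n):
        if 40<s[i,4]<1500:
            ys,xs=np.where(l==i);r=cv2.minAreaRect(ray("top",np.c_[xs,ys],.072 if k!="red" else .036).astype(np.float32)*1000)
            print(k,s[i],c[i],np.round(ray("top",c[i],.072 if k!="red" else .036)[0],4),np.round(r[1],1),r[2])
E
```

```text
green [  84   62   59   51 1442] [113.043   86.2136] [0.8344 0.3005] [ 68.9 115.7] 34.4899787902832
green [244 175  22  16 304] [254.3487 182.0954] [ 0.6109 -0.003 ] [31.7 43.5] 5.907119274139404
blue [  87   63   73   57 1157] [132.5186  94.6543] [0.8133 0.2571] [ 96.2 150.1] 17.61347770690918
blue [83 77 18 11 64] [89.6094 81.7812] [0.8462 0.3524] [12.  40.6] 28.373979568481445
blue [208 182  22  15 311] [218.4502 188.9775] [0.598  0.0716] [43.7 29.6] 88.61591339111328
purple [129 148  17  17 156] [136.9487 155.8205] [0.6737 0.2424] [23.5 30.2] 46.596622467041016
purple [173 177  23  16 317] [184.3028 184.5016] [0.6092 0.1422] [45.6 31.9] 88.61338806152344
purple [  19  276   50   68 1391] [ 43.     309.7117] [0.3669 0.4128] [108.2  70.7] 20.14824676513672
red [ 11 152   9  29 131] [ 15.0992 165.9389] [0.6686 0.5186] [66.4 10.4] 13.700174331665039
red [297 232  14  17 128] [303.4453 241.4297] [ 0.4889 -0.1034] [27.3 33.5] 88.60021209716797
```

View pics/crop1.png

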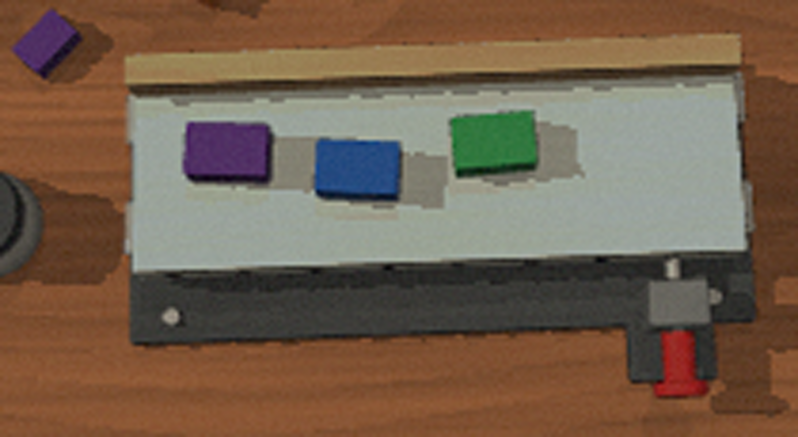

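The crop shows the plate's purple blank at (228,150), full size at about 46x31 mm. The small one at (47,43) is a decoy at about 24x30 mm. Fence top is at (125,57)-(740,62), block top at (680,301), knob at (680,362). Next I'll fit the slide frame.

Run:
```python
from h import *
f=lambda p:np.array(p)/3.8+[125,145]-.37
for nm,a,b,z in[("fence far",(125,57),(740,36),.074),("fence near",(125,83),(740,62),.074),("plate near",(133,270),(747,250),.05)]:
    P=ray("top",f([a,b]),z);d=P[0]-P[1];print(nm,P.ravel(),"len",np.hypot(*d),"yaw",np.arctan2(-d[0],d[1]))
print("block",ray("top",f([(680,301)]),.054), ray("top",f([(650,281),(708,279),(710,321),(650,323)]),.054).ravel())
print("red flange ends",ray("top",f([(655,392),(705,392),(664,330),(695,330)]),.036).ravel())
# scene edges refine: fence line by gradient in top image
im=cv2.imread("pics/raw_top0.png")
h=cv2.cvtColor(im,cv2.COLOR_BGR2HSV)
# wood->grey boundary near fence bottom edge: saturation drop
pts=[]
for u in range(165,315,3):
    col=h[150:175,u,1].astype(float);g=np.diff(col);i=np.argmin(g)
    w=-g[max(i-1,0):i+2].clip(None,0) ; pts.append((u,150+i+.5))
P=ray("top",pts,.074);c=np.polyfit(P[:,1],P[:,0],1);r=P[:,0]-np.polyval(c,P[:,1]);k=abs(r)<.003;c=np.polyfit(P[k,1],P[k,0],1);print("fence line x=c1+c0*y",c,k.mean(),r[k].std())
```

```text
fence far [ 0.6637  0.1985  0.6676 -0.1413] len 0.3398221185412187 yaw 0.011573936494769144
fence near [ 0.6488  0.1981  0.6526 -0.1404] len 0.33850476166742516 yaw 0.011406013476877254
plate near [ 0.5487  0.1967  0.5516 -0.1422] len 0.33894726626238425 yaw 0.008641610903381945
block [[ 0.5237 -0.1031]] [ 0.5351 -0.0872  0.5354 -0.1191  0.5124 -0.1188  0.5121 -0.0861]
red flange ends [ 0.476  -0.0892  0.4753 -0.1168  0.51   -0.096   0.5096 -0.1132]
fence line x=c1+c0*y [-0.013   0.6441] 0.96 0.0008483929166281694
```

```bash
python3 -m inch '[[0.222,-0.216,0,0,0,0.311,1],[0.222,-0.216,0,0,0,0.311,1],[0.222,-0.216,0,0,0,0.311,1],[0.222,-0.216,0,0,0,0.311,1],[0.222,-0.216,0,0,0,0.311,1],[0.222,-0.216,0,0,0,0.311,1],[0.222,-0.216,0,0,0,0.311,1],[0.222,-0.216,0,0,0,0.311,1]]' 20
```

```text
t: 1.02
tcp_pos: [0.3504, -0.3363, 0.1838]
tcp_rot: [1.0, 0.008, 0.001, -0.001]
wrist_force: [-0.2, 0.4, -0.0]
grip_width: 0.0407
finger_force: 0.0
```

```bash
python3 -m inch '[[0.13,-0.25,0,0,0,0,1],[0.13,-0.25,0,0,0,0,1],[0.13,-0.25,0,0,0,0,1],[0.13,-0.25,0,0,0,0,1],[0.13,-0.25,0,0,0,0,1],[0.13,-0.25,0,0,0,0,1],[0.13,-0.25,0,0,0,0,1],[0.13,-0.25,0,0,0,0,1]]'; python3 -m inch '[[0.083,-0.158,0,0,0,0,1],[0.083,-0.158,0,0,0,0,1],[0.083,-0.158,0,0,0,0,1],[0.083,-0.158,0,0,0,0,1],[0.083,-0.158,0,0,0,0,1],[0.083,-0.158,0.06,0,0,0,1],[0.083,-0.158,0.06,0,0,0,1],[0.083,-0.158,0.06,0,0,0,1]]'
python3 - <<'E'
from h import *
from scipy.spatial.transform import Rotation as R
for i in range(3):
    im=eyes.grab_frame("top");s=monitor.get_state();print(s["tcp_pos"],R.from_quat(s["tcp_rot"]).as_matrix()[:,0],s["grip_width"])
grid("top",(125,145,335,260),3.8,"pics/crop2.png",im)
E
```

```text
t: 1.68
tcp_pos: [0.4779, -0.0831, 0.184]
tcp_rot: [1.0, 0.01, 0.001, -0.001]
wrist_force: [1.1, 0.5, -0.4]
grip_width: 0.0002
finger_force: 0.0
t: 2.35
tcp_pos: [0.5531, 0.0676, 0.1192]
tcp_rot: [1.0, 0.005, -0.004, 0.001]
wrist_force: [-1.2, -0.3, 0.4]
grip_width: 0.0008
finger_force: 0.0
[0.5547 0.0677 0.1216] [ 0.9999  0.0104 -0.0047] 0.00014188743395247909
[0.5563 0.068  0.1234] [ 0.9999  0.0101 -0.0011] 0.0005272169462833312
[0.5572 0.0683 0.1245] [0.9999 0.01   0.0014] 0.0005810503457510034
```

View pics/crop2.png

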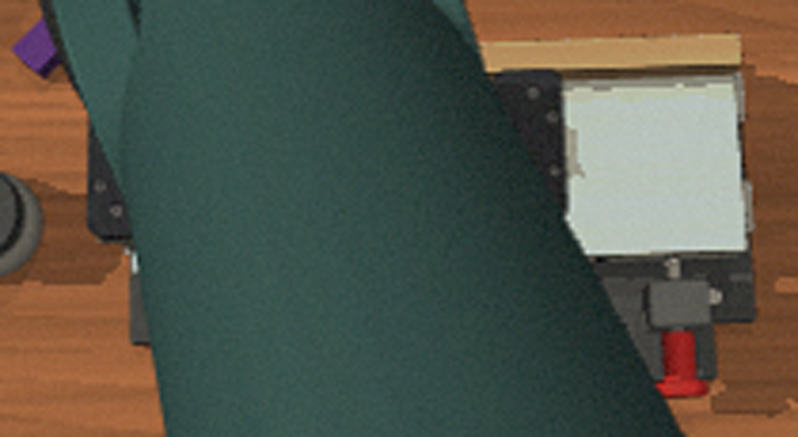

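```bash
python3 -m inch '[[0,-0.003,0.035,0,0,0,1],[0,-0.003,0.063,0,0,0,1],[0,-0.003,0.063,0,0,0,1],[0,-0.003,0.063,0,0,0,1],[0,-0.003,0.063,0,0,0,1],[0,-0.003,0.063,0,0,0,1]]'
python3 - <<'E'
from h import *
im=eyes.grab_frame("scene");cv2.imwrite("pics/raw_s3.png",im[:,:,::-1]);s=monitor.get_state();print(s["tcp_pos"],s["wrist_force"])
grid("scene",(160,150,360,240),4,"pics/s3.png",im)
E
```

```text
t: 3.0
tcp_pos: [0.5584, 0.0719, 0.063]
tcp_rot: [1.0, 0.005, 0.002, -0.0]
wrist_force: [0.3, 0.0, -0.6]
grip_width: 0.0003
finger_force: 0.0
[0.5581 0.0718 0.0627] [-0.0808  0.1664 -0.0348]
```

View pics/s3.png

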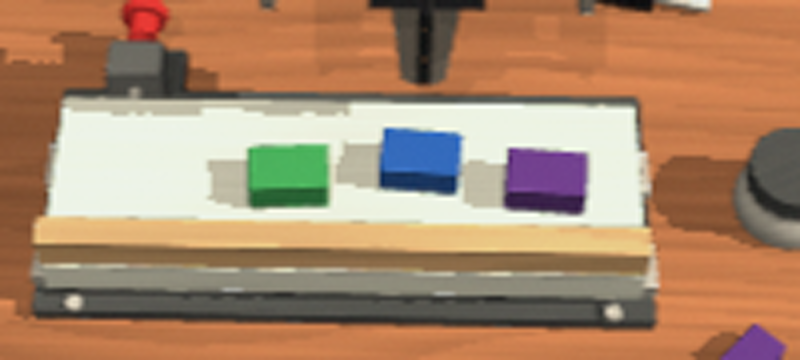

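The scene view shows the fingertips at (425,80), lined up with blue at (420,160) and behind it. I'll lower slightly and push.

```bash
python3 -m inch '[[0,0,0.005,0,0,0,1],[0.01,0,0.005,0,0,0,1],[0.018,0,0.005,0,0,0,1],[0.026,0,0.005,0,0,0,1],[0.034,0,0.005,0,0,0,1],[0.041,0,0.005,0,0,0,1],[0.045,0,0.005,0,0,0,1],[0.045,0,0.005,0,0,0,1]]'
python3 - <<'E'
from h import *
im=eyes.grab_frame("scene");cv2.imwrite("pics/raw_s4.png",im[:,:,::-1]);s=monitor.get_state();print(s["tcp_pos"],s["wrist_force"])
grid("scene",(200,165,320,225),6.5,"pics/s4.png",im)
E
```

```text
t: 3.72
tcp_pos: [0.6024, 0.0722, 0.0553]
tcp_rot: [1.0, 0.005, 0.0, -0.0]
wrist_force: [0.3, 0.1, -0.0]
grip_width: 0.0003
finger_force: 0.0
[0.6016 0.0722 0.0552] [-0.0822 -0.2236  0.6065]
```

View pics/s4.png

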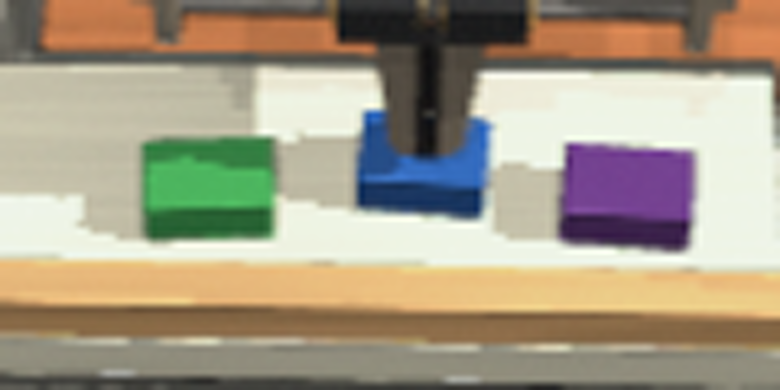

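Run:
```python
from h import *
for z in(.05,.055,.072,.08,.1): print(z,ray("scene",[(265.8,188.8)],z))
for nm in("s3","s4"):
    im=cv2.imread(f"pics/raw_{nm}.png")[:,:,::-1].copy()
    for k,m in masks(im).items():
        n,l,s,c=cv2.connectedComponentsWithStats(m.astype(np.uint8))
        for i in range(1,n):
            if 40<s[i,4]<900: print(nm,k,s[i],ray("scene",c[i],.072)[0])
def proj(n,p):
    c=eyes.camera_model(n);T=np.linalg.inv(c["pose"]);q=np.array(c["mtx"])@(T[:3,:3]@np.array(p)+T[:3,3]);return q[:2]/q[2]
for p in[(.6016,.0722,.0552),(.6016,.0722,.072),(.6507,.0685,.074)]: print(p,proj("scene",p),proj("top",p))
```

```text
0.05 [[0.5875 0.074 ]]
0.055 [[0.5909 0.074 ]]
0.072 [[0.6026 0.0738]]
0.08 [[0.6081 0.0737]]
0.1 [[0.6218 0.0735]]
s3 green [223 187  18  14 252] [ 0.6179 -0.0033]
s3 blue [255 182  20  16 267] [0.6047 0.0711]
s3 blue [477 220  19  28 163] [0.702  0.5392]
s3 purple [385 116  45  37 885] [0.4266 0.4191]
s3 purple [287 187  19  16 270] [0.6161 0.1417]
s3 purple [340 232  16  16 150] [0.7259 0.2464]
s3 red [191 149  11  11  91] [ 0.5066 -0.0963]
s3 red [459 223  20  29 181] [0.7118 0.5001]
s4 green [223 187  19  14 256] [ 0.6179 -0.003 ]
s4 blue [255 182  20  16 188] [0.6093 0.0707]
s4 blue [477 220  19  28 163] [0.702  0.5392]
s4 purple [385 116  45  37 882] [0.4268 0.4189]
s4 purple [287 187  19  16 270] [0.6161 0.1417]
s4 purple [340 232  16  16 150] [0.7259 0.2464]
s4 red [191 149  11  11  87] [ 0.5059 -0.0962]
s4 red [459 223  20  29 182] [0.7117 0.5002]
(0.6016, 0.0722, 0.0552) [264.9531 192.5423] [218.7234 189.0773]
(0.6016, 0.0722, 0.072) [265.1054 188.4151] [218.126  187.3042]
(0.6507, 0.0685, 0.074) [263.0586 206.2046] [219.6345 164.1515]
```

Run:
```python
from h import *
def proj(n,p):
    c=eyes.camera_model(n);T=np.linalg.inv(c["pose"]);q=np.array(c["mtx"])@(T[:3,:3]@np.array(p)+T[:3,3]);return q[:2]/q[2]
for z in(.05,.063,.07,.08,.09,.1): print(z,proj("scene",(.558,.0718,z)), "s4",proj("scene",(.6016,.0722,z-.008)))
im=eyes.grab_frame("scene")
s=monitor.get_state();print(s["tcp_pos"],s["tcp_rot"],s["joints"],s["tau"],s["moment"])
a=cv2.imread("pics/raw_s3.png");b=cv2.imread("pics/raw_s4.png")
def r(i,x0,y0,x1,y1): return cv2.resize(i[y0:y1,x0:x1],(390,520),interpolation=cv2.INTER_CUBIC)
cv2.imwrite("pics/pair.png",np.hstack([r(a,245,145,290,205),r(b,245,145,290,205)]))
```

```text
0.05 [265.0626 178.5077] s4 [264.8364 195.7061]
0.063 [265.1779 175.2672] s4 [264.9513 192.5907]
0.07 [265.241  173.4941] s4 [265.0143 190.8855]
0.08 [265.3324 170.9259] s4 [265.1054 188.4151]
0.09 [265.4252 168.3154] s4 [265.1981 185.9033]
0.1 [265.5196 165.6616] s4 [265.2923 183.349 ]
[0.6012 0.0723 0.0552] [ 1.      0.0054 -0.0003  0.    ] [ 0.0647  0.5764 -0.3183  1.7922  0.2373  0.8112 -1.9299] [  0.0622 -51.7344  -4.3678 -20.0319   0.0312  -0.1009   0.0022] [ 0.0156  0.0239 -0.0379]
```

View pics/pair.png

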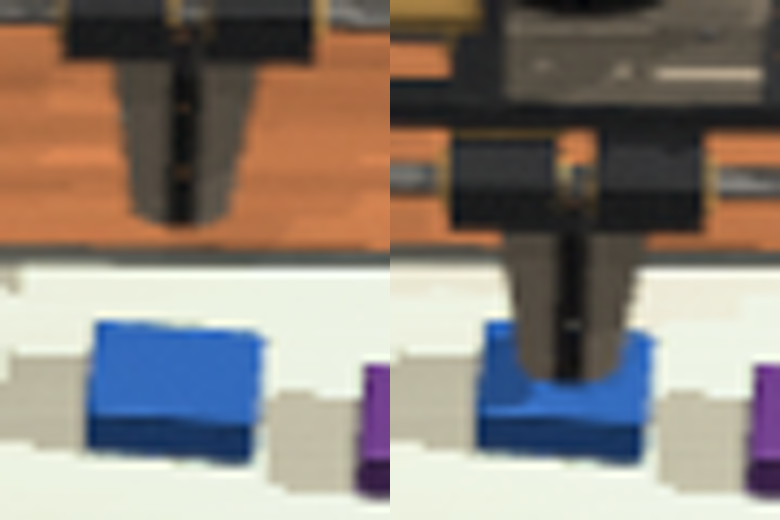

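Both views put the fingertips about 17–25 mm higher than the reported TCP z. They passed over blue, which did not move. I'll back off and touch the plate gently to calibrate z.

```bash
python3 -m inch '[[-0.04,0,0,0,0,0,1],[-0.04,0,0,0,0,0,1],[-0.04,0,0,0,0,0,1],[-0.04,0,0.006,0,0,0,1],[-0.04,0,0.01,0,0,0,1],[-0.04,0,0.01,0,0,0,1],[-0.04,0,0.01,0,0,0,1]]'; python3 -m inch '[[0,0,0.003,0,0,0,1],[0,0,0.003,0,0,0,1],[0,0,0.003,0,0,0,1]]'; python3 -m inch '[[0,0,0.003,0,0,0,1],[0,0,0.003,0,0,0,1],[0,0,0.003,0,0,0,1]]'
```

```text
t: 4.4
tcp_pos: [0.5618, 0.0718, 0.045]
tcp_rot: [1.0, 0.005, -0.0, -0.0]
wrist_force: [-0.6, 0.1, 0.7]
grip_width: 0.0006
finger_force: 0.0
t: 4.65
tcp_pos: [0.5615, 0.0718, 0.0423]
tcp_rot: [1.0, 0.005, -0.0, -0.0]
wrist_force: [-0.4, 0.5, 0.2]
grip_width: 0.0006
finger_force: 0.0
t: 4.9
tcp_pos: [0.5613, 0.0717, 0.0393]
tcp_rot: [1.0, 0.005, -0.0, 0.0]
wrist_force: [-0.2, -1.2, -0.0]
grip_width: 0.0005
finger_force: 0.0
```

Below plate height with no contact, so the reported z is indeed biased. I'll continue down.

```bash
for i in 1 2; do python3 -m inch '[[0,0,0.003,0,0,0,1],[0,0,0.003,0,0,0,1],[0,0,0.003,0,0,0,1]]' | grep -E 'pos|force'; done; python3 -m inch '[[0,0,0.002,0,0,0,1],[0,0,0.002,0,0,0,1],[0,0,0.002,0,0,0,1]]' | grep -E 'pos|wrist'
```

```text
tcp_pos: [0.5613, 0.0717, 0.0363]
wrist_force: [0.5, -0.9, -0.2]
finger_force: 0.0
tcp_pos: [0.5612, 0.0717, 0.0332]
wrist_force: [-0.1, -0.2, 0.8]
finger_force: 0.0
tcp_pos: [0.5613, 0.0717, 0.0313]
wrist_force: [0.3, -0.1, -0.4]
```

```bash
python3 -m inch '[[0,0,0.002,0,0,0,1],[0,0,0.002,0,0,0,1],[0,0,0.002,0,0,0,1]]' | grep -E 'pos|wrist';python3 - <<'E'
from h import *
im=eyes.grab_frame("scene");cv2.imwrite("pics/raw_s5.png",im[:,:,::-1]);s=monitor.get_state();print(s["tcp_pos"],s["wrist_force"])
grid("scene",(225,150,305,210),9,"pics/s5.png",im)
def proj(n,p):
    c=eyes.camera_model(n);T=np.linalg.inv(c["pose"]);q=np.array(c["mtx"])@(T[:3,:3]@np.array(p)+T[:3,3]);return q[:2]/q[2]
for z in(.03,.04,.05,.06,.07): print(z,(proj("scene",(.5613,.0717,z))-[225,150])*9)
E
```

```text
tcp_pos: [0.5613, 0.0718, 0.0293]
wrist_force: [0.1, -0.2, 0.0]
[0.5614 0.0717 0.0294] [ 0.3712 -0.3533  0.1611]
0.03 [358.4162 310.3656]
0.04 [359.1841 288.7262]
0.05 [359.9643 266.7413]
0.06 [360.7571 244.4025]
0.07 [361.5627 221.7013]
```

View pics/s5.png

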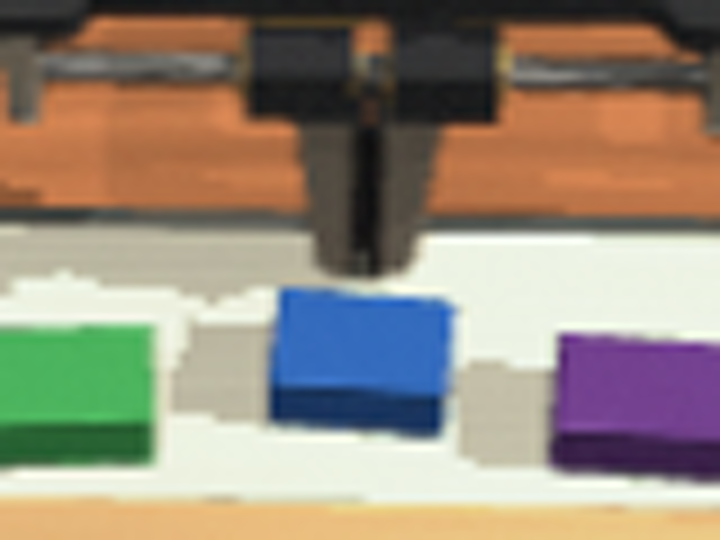

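The tips are now near plate level, just behind blue (tip at (367,272), blue edge at row 290). The z reading is about 20 mm low. I'll push at this height.

```bash
python3 -m inch '[[0,0,-0.002,0,0,0,1],[0.01,0,-0.002,0,0,0,1],[0.018,0,-0.002,0,0,0,1],[0.026,0,-0.002,0,0,0,1],[0.034,0,-0.002,0,0,0,1],[0.040,0,-0.002,0,0,0,1],[0.043,0,-0.002,0,0,0,1],[0.043,0,-0.002,0,0,0,1]]'
python3 - <<'E'
from h import *
im=eyes.grab_frame("scene");cv2.imwrite("pics/raw_s6.png",im[:,:,::-1]);s=monitor.get_state();print(s["tcp_pos"],s["wrist_force"])
for k,m in masks(im).items():
    n,l,s,c=cv2.connectedComponentsWithStats(m.astype(np.uint8))
    for i in range(1,n):
        if 100<s[i,4]<400: print(k,s[i],ray("scene",c[i],.072)[0])
grid("scene",(225,150,305,210),9,"pics/s6.png",im)
E
```

```text
t: 6.62
tcp_pos: [0.6052, 0.0722, 0.0313]
tcp_rot: [1.0, 0.005, 0.0, -0.0]
wrist_force: [-0.5, 0.7, -0.1]
grip_width: 0.0008
finger_force: 0.0
[0.6046 0.0722 0.0312] [-0.5388 -0.0067 -0.1955]
green [223 187  19  14 256] [ 0.618 -0.003]
blue [256 194  19  11 193] [0.6314 0.0725]
blue [477 220  19  28 163] [0.702  0.5392]
purple [287 187  19  16 270] [0.6161 0.1417]
purple [340 232  16  16 149] [0.726  0.2464]
red [459 223  20  29 183] [0.7119 0.5003]
```

View pics/s6.png

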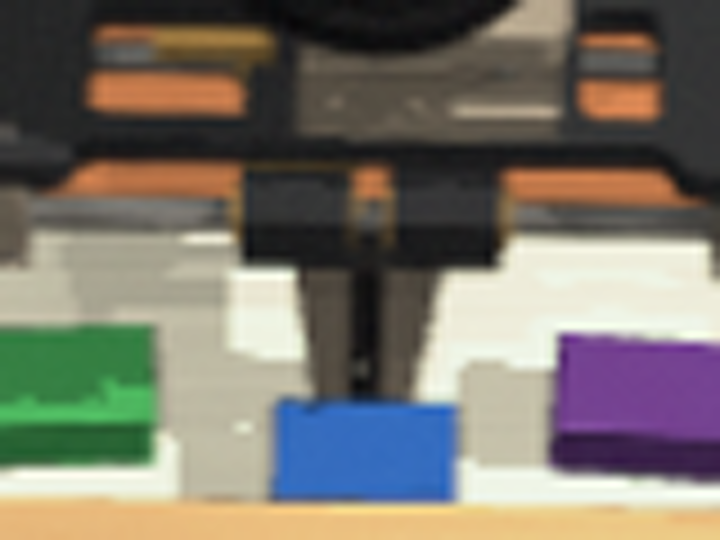

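Blue is square and moving with the fingers, with its far edge nearly at the fence. I'll creep until the fence pushes back.

```bash
for i in 1 2 3; do python3 -m inch '[[0.0015,0,0,0,0,0,1],[0.0015,0,0,0,0,0,1]]'| grep -E 'pos|wrist'; done
```

```text
tcp_pos: [0.6058, 0.0723, 0.0314]
wrist_force: [-0.8, 0.3, -0.3]
tcp_pos: [0.6075, 0.0722, 0.0315]
wrist_force: [0.1, 0.4, -0.2]
tcp_pos: [0.6076, 0.0723, 0.0314]
wrist_force: [-4.8, -0.8, 3.8]
```

```bash
python3 -m inch '[[0.0015,0,0,0,0,0,1],[0.0015,0,0,0,0,0,1],[0.0015,0,0,0,0,0,1]]'| grep -E 'pos|wrist'; python3 -m inch '[[0.001,0,0,0,0,0,1],[0.001,0,0,0,0,0,1],[0.001,0,0,0,0,0,1]]'| grep -E 'pos|wrist'
```

```text
tcp_pos: [0.6076, 0.0722, 0.0312]
wrist_force: [-8.0, -0.5, 7.0]
tcp_pos: [0.6076, 0.0722, 0.0312]
wrist_force: [-10.5, -0.4, 8.0]
```

```bash
python3 -m inch '[[-0.025,0,0,0,0,0,1],[-0.05,0,0,0,0,0,1],[-0.05,0,0,0,0,0,1],[-0.05,-0.035,0,0,0,0,1],[-0.05,-0.070,0,0,0,0,1],[-0.05,-0.070,0,0,0,0,1],[-0.05,-0.070,0,0,0,0,1],[-0.05,-0.070,0,0,0,0,1]]'| grep -E 'pos|wrist';  python3 -m inch '[[0.006,0,0,0,0,0,1],[0.014,0,0,0,0,0,1],[0.022,0,0,0,0,0,1],[0.030,0,0,0,0,0,1],[0.036,0,0,0,0,0,1],[0.039,0,0,0,0,0,1],[0.039,0,0,0,0,0,1],[0.039,0,0,0,0,0,1]]'| grep -E 'pos|wrist'
```

```text
tcp_pos: [0.5613, 0.1416, 0.0314]
wrist_force: [0.0, -0.9, 0.7]
tcp_pos: [0.5996, 0.1421, 0.0312]
wrist_force: [0.7, -0.4, 0.1]
```

```bash
python3 -m inch '[[0.003,0,0,0,0,0,1],[0.005,0,0,0,0,0,1],[0.007,0,0,0,0,0,1],[0.007,0,0,0,0,0,1],[0.007,0,0,0,0,0,1]]'| grep -E 'pos|wrist';  python3 -m inch '[[0.002,0,0,0,0,0,1],[0.002,0,0,0,0,0,1]]'| grep -E 'pos|wrist';python3 -m inch '[[0.002,0,0,0,0,0,1],[0.003,0,0,0,0,0,1],[0.003,0,0,0,0,0,1]]'| grep -E 'pos|wrist'
```

```text
tcp_pos: [0.6067, 0.1423, 0.0315]
wrist_force: [-0.2, -0.1, -0.1]
tcp_pos: [0.6068, 0.1423, 0.0313]
wrist_force: [-5.1, -0.4, 4.9]
tcp_pos: [0.6067, 0.1423, 0.0311]
wrist_force: [-12.6, -0.4, 9.6]
```

```bash
python3 -m inch '[[-0.025,0,0,0,0,0,1],[-0.05,0,0,0,0,0,1],[-0.05,0,0,0,0,0,1],[-0.05,0.037,0,0,0,0,1],[-0.05,0.075,0,0,0,0,1],[-0.05,0.11,0,0,0,0,1],[-0.05,0.145,0,0,0,0,1],[-0.05,0.145,0,0,0,0,1]]'| grep -E 'pos|wrist';  python3 -m inch '[[0,0,0,0,0,0,1],[0.008,0,0,0,0,0,1],[0.016,0,0,0,0,0,1],[0.024,0,0,0,0,0,1],[0.032,0,0,0,0,0,1],[0.039,0,0,0,0,0,1],[0.039,0,0,0,0,0,1],[0.039,0,0,0,0,0,1]]'| grep -E 'pos|wrist'
```

```text
tcp_pos: [0.5638, -0.013, 0.0314]
wrist_force: [-0.1, -1.1, -0.0]
tcp_pos: [0.6025, -0.0023, 0.0312]
wrist_force: [-0.5, 0.4, 0.1]
```

```bash
python3 -m inch '[[0.003,0,0,0,0,0,1],[0.005,0,0,0,0,0,1],[0.007,0,0,0,0,0,1],[0.007,0,0,0,0,0,1],[0.007,0,0,0,0,0,1]]'| grep -E 'pos|wrist';  python3 -m inch '[[0.002,0,0,0,0,0,1],[0.002,0,0,0,0,0,1]]'| grep -E 'pos|wrist'
```

```text
tcp_pos: [0.6085, -0.0029, 0.0313]
wrist_force: [-2.4, -0.2, -0.2]
tcp_pos: [0.6085, -0.0029, 0.0312]
wrist_force: [-8.6, 0.4, 7.2]
```

```bash
python3 -m inch '[[-0.025,0,0,0,0,0,1],[-0.052,0,0,0,0,0,1],[-0.052,0,0,0,0,0,1],[-0.052,0,0,0,0,0,1],[-0.052,0,0.002,0,0,0,1],[-0.052,0,0.002,0,0,0,1],[-0.052,0,0.002,0,0,0,1]]'| grep -E 'pos|wrist'; for i in 1 2 3 4 5; do python3 -m inch '[[0,0,0.001,0,0,0,1],[0,0,0.001,0,0,0,1]]'| grep -E 'pos|wrist'; done
```

```text
tcp_pos: [0.5603, -0.0032, 0.0294]
wrist_force: [-0.3, 0.2, -0.2]
tcp_pos: [0.5596, -0.0032, 0.0282]
wrist_force: [-0.1, 0.6, -0.2]
tcp_pos: [0.5592, -0.0033, 0.0272]
wrist_force: [-0.5, -0.8, 0.0]
tcp_pos: [0.5591, -0.0033, 0.0263]
wrist_force: [0.2, -0.1, 0.4]
tcp_pos: [0.5591, -0.0033, 0.0253]
wrist_force: [1.1, 0.4, -0.7]
tcp_pos: [0.5591, -0.0033, 0.0243]
wrist_force: [-0.6, 0.3, 0.4]
```

```bash
for i in 1 2 3 4 5; do python3 -m inch '[[0,0,0.001,0,0,0,1],[0,0,0.001,0,0,0,1]]'| grep -E 'pos|wrist'; done
```

```text
tcp_pos: [0.5592, -0.0033, 0.0233]
wrist_force: [0.1, 0.6, 0.3]
tcp_pos: [0.5591, -0.0033, 0.0223]
wrist_force: [0.2, 0.4, 0.3]
tcp_pos: [0.5591, -0.0033, 0.0213]
wrist_force: [0.1, -0.4, -0.3]
tcp_pos: [0.5591, -0.0033, 0.0203]
wrist_force: [0.4, 0.6, -0.4]
tcp_pos: [0.5593, -0.0032, 0.0194]
wrist_force: [-0.5, 0.2, -1.0]
```

```bash
for i in 1 2 3 4 5 6 7; do python3 -m inch '[[0,0,0.001,0,0,0,1],[0,0,0.001,0,0,0,1]]'| grep -E 'pos|wrist'; done
```

```text
tcp_pos: [0.5594, -0.0033, 0.0194]
wrist_force: [-2.9, 0.1, 7.1]
tcp_pos: [0.5594, -0.0033, 0.0193]
wrist_force: [-4.6, -1.2, 15.7]
tcp_pos: [0.5594, -0.0033, 0.0193]
wrist_force: [-8.5, -0.5, 23.6]
tcp_pos: [0.5594, -0.0033, 0.0192]
wrist_force: [-10.7, -1.5, 31.7]
tcp_pos: [0.5595, -0.0033, 0.0192]
wrist_force: [-13.4, -0.5, 39.0]
tcp_pos: [0.5595, -0.0033, 0.0191]
wrist_force: [-15.8, -1.0, 47.2]
tcp_pos: [0.5595, -0.0033, 0.0191]
wrist_force: [-19.2, -2.2, 56.2]
```

```bash
python3 -m inch '[[0,0,-0.04,0,0,0,1],[0,0,-0.08,0,0,0,1],[-0.03,0.04,-0.11,0,0,0,0],[-0.064,0.08,-0.11,0,0,0,-0.08],[-0.064,0.10,-0.11,0,0,0,-0.08],[-0.064,0.10,-0.11,0,0,0,-0.08],[-0.064,0.10,-0.11,0,0,0,-0.08],[-0.064,0.10,-0.11,0,0,0,-0.08]]'
python3 - <<'E'
from h import *
def proj(n,p):
    c=eyes.camera_model(n);T=np.linalg.inv(c["pose"]);q=np.array(c["mtx"])@(T[:3,:3]@np.array(p)+T[:3,3]);return q[:2]/q[2]
im=eyes.grab_frame("scene");cv2.imwrite("pics/raw_s7.png",im[:,:,::-1]);s=monitor.get_state();print(s["tcp_pos"],s["wrist_force"],s["grip_width"])
for k,m in masks(im).items():
    n,l,s,c=cv2.connectedComponentsWithStats(m.astype(np.uint8))
    for i in range(1,n):
        if 60<s[i,4]<400:
            ys,xs=np.where(l==i);r=cv2.minAreaRect(ray("scene",np.c_[xs,ys],.072).astype(np.float32)*1000);print(k,s[i],ray("scene",c[i],.072)[0],np.round(r[1],1),r[2])
im0=cv2.imread("pics/raw_scene0.png")[:,:,::-1];m=masks(im0)["red"][140:175,180:215];ys,xs=np.where(m);print("red0",xs.min()+180,xs.max()+180,ys.min()+140,ys.max()+140)
for x in(.474,.478,.482): print(x,proj("scene",(x,-.103,.051)),"flange top; neck far end top",proj("scene",(x+.035,-.103,.045)))
E
```

```text
t: 15.83
tcp_pos: [0.4966, -0.1036, 0.1226]
tcp_rot: [1.0, 0.005, 0.0, -0.0]
wrist_force: [0.3, 0.1, 0.4]
grip_width: 0.0382
finger_force: 0.0
[ 0.4968 -0.1027  0.1224] [-0.6531  0.9528  0.1261] 0.04248163253359754
green [221 195  19  10 171] [ 0.6331 -0.0053] [24.  40.8] 1.8311001062393188
blue [256 195  19  10 177] [0.6325 0.072 ] [24.  40.4] 1.6720761060714722
blue [477 220  19  28 163] [0.702  0.5392] [65.2 12.5] 14.291956901550293
purple [288 196  20  10 195] [0.6322 0.1443] [23.9 42.7] 1.833253264427185
purple [340 232  16  16 150] [0.7259 0.2464] [20.7 36.5] 46.39779281616211
red [191 149  11  11  90] [ 0.5058 -0.0963] [31.5 24.2] 5.758567810058594
red [459 223  20  29 181] [0.7119 0.5003] [66.2 13.7] 14.131893157958984
red0 191 201 149 159
0.474 [195.4284 149.1228] flange top; neck far end top [194.165  161.7046]
0.478 [195.2551 150.3673] flange top; neck far end top [193.9866 162.993 ]
0.482 [195.0811 151.6171] flange top; neck far end top [193.8075 164.2869]
```

Numerically, all three blanks sit at x≈0.6325 with yaw ≤0.03. Now descending over the knob with the fingers at about 50 mm.

```bash
python3 -m inch '[[-0.003,0,0.04,0,0,0,-0.08],[-0.003,0,0.08,0,0,0,-0.08],[-0.003,0,0.095,0,0,0,-0.08],[-0.003,0,0.110,0,0,0,-0.08],[-0.003,0,0.120,0,0,0,-0.08],[-0.003,0,0.128,0,0,0,-0.08],[-0.003,0,0.131,0,0,0,-0.08],[-0.003,0,0.131,0,0,0,-0.08]]'
```

```text
t: 16.55
tcp_pos: [0.4934, -0.1032, -0.0089]
tcp_rot: [1.0, 0.006, -0.0, -0.0]
wrist_force: [0.2, -0.4, 0.3]
grip_width: 0.0498
finger_force: 0.0
```

```bash
python3 -m inch '[[0,0,0,0,0,0,1],[0,0,0,0,0,0,1],[0,0,0,0,0,0,1],[0,0,0,0,0,0,1],[0,0,0,0,0,0,1],[0,0,0,0,0,0,1],[0,0,0,0,0,0,1],[0,0,0,0,0,0,1]]' 45
python3 - <<'E'
from h import *
im=eyes.grab_frame("scene");cv2.imwrite("pics/raw_s8.png",im[:,:,::-1])
grid("scene",(165,130,325,220),5,"pics/s8.png",im)
E
```

```text
t: 17.22
tcp_pos: [0.4936, -0.1031, -0.0081]
tcp_rot: [1.0, 0.006, 0.0, -0.0]
wrist_force: [-1.7, 4.4, 5.0]
grip_width: 0.0168
finger_force: 45.0
```

View pics/s8.png

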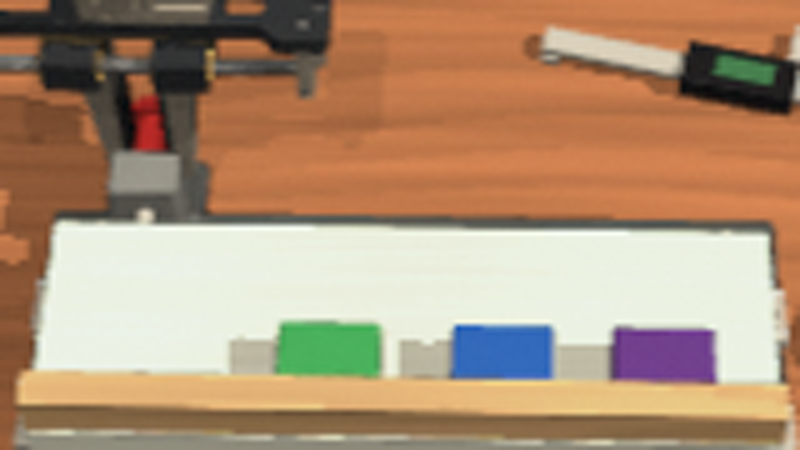

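The picture shows the three blanks flush in a row (green (330,350), blue (502,352), purple (664,355)) and the fingers holding the red neck at (148,122). Now the pull.

```bash
python3 -m inch '[[-0.003,0,0,0,0,0,1],[-0.006,0,0,0,0,0,1],[-0.009,0,0,0,0,0,1],[-0.012,0,0,0,0,0,1],[-0.012,0,0,0,0,0,1],[-0.012,0,0,0,0,0,1],[-0.012,0,0,0,0,0,1]]' 60; python3 -m inch '[[-0.002,0,0,0,0,0,1],[-0.002,0,0,0,0,0,1],[-0.002,0,0,0,0,0,1]]';python3 -m inch '[[-0.002,0,0,0,0,0,1],[-0.002,0,0,0,0,0,1],[-0.002,0,0,0,0,0,1]]'
```

```text
t: 17.85
tcp_pos: [0.4854, -0.1032, -0.008]
tcp_rot: [1.0, 0.006, 0.004, -0.0]
wrist_force: [6.8, 3.8, -4.1]
grip_width: 0.0164
finger_force: 60.0
t: 18.1
tcp_pos: [0.4837, -0.1032, -0.008]
tcp_rot: [1.0, 0.006, 0.004, -0.0]
wrist_force: [8.4, 3.5, -4.8]
grip_width: 0.0167
finger_force: 60.0
t: 18.35
tcp_pos: [0.482, -0.1032, -0.0079]
tcp_rot: [1.0, 0.006, 0.004, -0.0]
wrist_force: [8.6, 5.1, -6.3]
grip_width: 0.0164
finger_force: 60.0
```

```bash
for i in 1 2 3; do python3 -m inch '[[-0.0015,0,0,0,0,0,1],[-0.0015,0,0,0,0,0,1],[-0.0015,0,0,0,0,0,1]]' | grep -E 'pos|wrist|width'; done
```

```text
tcp_pos: [0.4807, -0.1032, -0.0079]
wrist_force: [9.6, 4.5, -5.8]
grip_width: 0.0166
tcp_pos: [0.4799, -0.1032, -0.0079]
wrist_force: [10.8, 4.5, -7.5]
grip_width: 0.0167
tcp_pos: [0.48, -0.1032, -0.0078]
wrist_force: [13.8, 4.2, -10.8]
grip_width: 0.0164
```

```bash
python3 -m inch '[[0,0,0,0,0,0,1],[0,0,0,0,0,0,1],[0,0,0,0,0,0,1],[0,0,0,0,0,0,1],[0,0,0,0,0,0,1],[0,0,0,0,0,0,1],[0,0,0,0,0,0,1],[0,0,0,0,0,0,1]]'
python3 - <<'E'
from h import *
from workcell import ticket
a=cv2.imread("pics/raw_s8.png")[:,:,::-1].copy();b=eyes.grab_frame("scene")
for im in(a,b):
    ys,xs=np.where(masks(im)["red"][140:175,180:215]);print("red",len(xs),ys.min()+140,ys.max()+140)
    for k in("green","blue","purple"):
        ys,xs=np.where(masks(im)[k][185:215,210:320]);print(k,len(xs),xs.mean(),ys.mean())
print(monitor.get_state()["tcp_pos"]);print(ticket.close_job())
E
```

```text
t: 19.77
tcp_pos: [0.48, -0.1032, -0.0078]
tcp_rot: [1.0, 0.006, 0.007, -0.001]
wrist_force: [13.3, 4.1, -12.0]
grip_width: 0.0165
finger_force: 60.0
red 47 150 159
green 171 20.204678362573098 14.099415204678362
blue 177 54.779661016949156 14.830508474576272
purple 195 87.25641025641026 15.564102564102564
red 65 145 158
green 171 20.204678362573098 14.099415204678362
blue 177 54.779661016949156 14.830508474576272
purple 195 87.25641025641026 15.564102564102564
[ 0.48   -0.1032 -0.0078]
the job is handed in; nothing more can be done
None
```

The job is handed in, with no verdict shown: the three blanks are flush and square in a row against the fence, and the gripper is still holding the plunger at its hard stop (about 13.6 of 14 mm by arm travel), with the tin, caliper and brush not touched.

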